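# Load the capacitor bank in single file

## Task

Load the three loose capacitors upright into the capacitor bank, one by one in single file between the white guide rails: blue first, then black, then orange nearest the mouth, each one pushing the row further in under the copper bars. Finish with the row packed tight, touching one another and the end stop, everything let go, and leave the other things on the bench where they stand.

Things in the scene. Friction and masses are not known exactly. Their poses are not given: they have to be found in the camera images.
- cap_blue: upright capacitor can with a blue sleeve: cylinder 58 mm in diameter on a grey foot ring 62 mm in diameter and 22 mm high, 75 mm tall, plus two brass studs 5 mm high on top (80 mm in all), about 0.35 kg, loose on the bench. Origin: centre of its underside; z up along the can.
- cap_black: upright capacitor can with a black sleeve: cylinder 58 mm in diameter on a grey foot ring 62 mm in diameter and 22 mm high, 75 mm tall, plus two brass studs 5 mm high on top (80 mm in all), about 0.35 kg, loose on the bench. Origin: centre of its underside; z up along the can.
- cap_orange: upright capacitor can with an orange sleeve: cylinder 58 mm in diameter on a grey foot ring 62 mm in diameter and 22 mm high, 75 mm tall, plus two brass studs 5 mm high on top (80 mm in all), about 0.35 kg, loose on the bench. Origin: centre of its underside; z up along the can.
- bank: capacitor bank frame, fixed, no floor: two parallel white guide rails 200 mm long, 28 mm high, 8 mm thick, 68 mm apart inside. Origin: on the bench midway between and along the rails; x runs from the open mouth (x=-100 mm) to the aluminium end stop (face at x=+100 mm, 60 mm high), y across, z up. The place nearest the mouth (x=-100 to -28 mm) is open above
- bank_stop (a point): on the bench, centre of the end stop's face, between the rails (bank x=+100 mm); axes as the bank's
- bank_mouth (a point): on the bench, centre between the rails at their open end (bank x=-100 mm); axes as the bank's. From here two flared guides, as high as the rails, spread 41 mm further out to about 105 mm apart
- bank_bars (a point): near ends of two copper bars that run lengthwise above the inner two places, bank x=-22 to +113 mm, at y=+-16 mm, underside 86 mm above the bench. They hang on red cross bars (140 mm wide, 12 mm thick, top 92 mm, screw heads 95 mm) at bank x=-20 and +106 mm with 12 mm steel posts at y=+-62 mm. This point: between the bar ends, at their underside
- spray: tall yellow spray can with a red cap, 52 mm in diameter, 165 mm tall, loose bystander. Origin: centre of its underside
- jar: green glass jar with a steel lid, 64 mm in diameter, 78 mm tall, loose bystander. Origin: centre of its underside
- cup: white cup, 68 mm across the rim, 90 mm tall, loose bystander. Origin: centre of its underside
- filter_box: brass-coloured filter box 60 x 90 x 40 mm (x, y, z) with a 14 mm connector on each y end, loose bystander. Origin: centre of its underside
- tape: roll of yellow tape lying flat, 90 mm in diameter, 22 mm high, loose bystander. Origin: centre of its underside
- multimeter: orange multimeter lying flat, 150 x 75 x 34 mm (x, y, z), dial up to 42 mm, loose bystander. Origin: centre of its underside
- screwdriver: screwdriver lying on the bench, 190 mm long along its x axis, about 30 mm thick, loose bystander
Mind the look-alikes: they are no part of the job. What is shaped like the cap_black but red is not meant.

How it is judged:
By the outcome, as a careful person would: the job done as asked, in the order asked, and still so for the second after the job is handed in, with the robot touching nothing.
It also fails if it takes over 72 s, if anything falls off the work surface, if the arm or the gripper's body presses on something with over 40 N, if the wrist force passes 120 N, or if a joint passes its speed limit or range.

## Robot

A 6-joint arm with a two-finger parallel gripper is mounted at the origin on the work surface. World frame = base frame: x ahead of the robot, y to its left, z up, the work surface at z = 0. Lengths are in m, angles in rad, forces in N, time in s.
With the tool pointing down it reaches from about 0.4 to 0.825 m from the base axis. Payload 7 kg.
Tool frame: the origin (TCP) lies at the very end of the fingers, on their centre line; the grasp point (between the pads) lies 19 mm behind it (arm.grasp_offset is the distance from the TCP to the grasp point, in m); z points along the fingers, y is the line along which they close (so a half turn about z gives the same grasp; the last joint's range is limited). The gripper opens to 88 mm and grips with 3 to 60 N. Pads are 19 mm wide; open, the fingers measure 130 mm over their backs; the gripper's body (78 mm by 193 mm) begins 47 mm behind the grasp point.
Start: joints at [1.627, 0.359, 0.012, 0, -1.224, -0.288], TCP at [0.155, 0.657, 0.227] pointing down, gripper open.
Joint ranges: [-3.07, 3.07], [-1.43, 2.12], [-1.02, 1.25], [-3.03, 1.67], [-3.05, -0], [-3.03, 3.03]. Speed limits (rad/s): [2.39, 2.39, 3.01, 3.14, 3.14, 3.14].

## Interface

Orientations are given as [roll, pitch, yaw] about the fixed x, y, z axes, in that order (R = Rz(yaw) Ry(pitch) Rx(roll)).
In Python, from station import get_state, cams, arm, nets gives the robot as it stands.
- The arm moves only by the shell command python3 -m creep 'ROWS' [FORCE]. ROWS is a JSON object of lists of equal length, an entry for each row: "translation": the shift along the world's x, y, z in mm, a list of three; "spin": the turn about the world's z in rad; "gripper": the opening, from 0 (shut) to 1 (fully open). In form: {"translation": [[dx, dy, dz], ...], "spin": [spin, ...], "gripper": [gripper, ...]}. A call has 1 to 8 rows; each row shifts and turns the commanded pose from where the row before left it; what a row does not reach is not made up. A row lasts 1/10 s, in which the tool goes at most 50 mm and 8.59 degrees, less where a joint would pass 70% of its speed; a pose out of reach is approached as far as the arm can. A call is refused whole if a number of a shift passes 50 or a number of a turn 0.15, either way. A call with a gripper value outside its range is refused whole. The fingers move at their own pace and stop on an object; FORCE is the grip in N (left out, the last holds). Time passes only in rows, so rows that do not move let the fingers close. It gives the time, the measured TCP pose, the force, the opening and the grip force at its end, in the units of the state.
- get_state(): the state, without advancing time (a new reading comes with each control period).
- cams.grab_frame(name): name is "scene" or "side" or "wrist"; returns a dict with "img" (480x640x3 uint8, red, green, blue), "mtx" (3x3 intrinsics, pixels), "R" (3x3) and "t" (3): a world point X has camera coordinates R X + t. Camera axes: x right, y down, z forward; pixel columns grow to the right and rows downward; lengths in m; the calibration is good to about 2 mm. The wrist camera is an equidistant fisheye: a pixel r from the principal point sees the ray r / f radians off the axis. A picture is of the moment at which its call begins. There is no depth.
- arm.job_done(): hands the job in; it is judged then, once.
Trained networks look in the newest picture that a camera, given by its name, has taken for a name from the list of things; names that differ only in an ending like _2 or _b are one class to them, and where a whole thing is asked for, a point or a joint stands for the part that bears it (a point fixed in the world has none). Each returns a list of dicts, best first, with "confidence" (0 to 1); they miss things now and then, are a little off and sometimes report something else, mostly with a low value. They report only what shows in the picture. A call takes as long as a camera call. They do not tell look-alikes from the thing itself.
- nets.search_frame(camera, label): "centre" ([x, y, z] in m, in world coordinates, good to about 4 mm: the middle of the surface that is visible of it).
- nets.pinpoint(camera, label): "centre" ([x, y, z] in m, in world coordinates, good to about 4 mm: a listed point, or the origin of a listed thing).
The state is a dict: "t": time; "q": joint angles; "qd": joint speeds; "joint_efforts": joint torques, N m; "eef_pos": TCP position; "ee_rot": TCP orientation; "force": force on the tool from outside, world axes, zero at the start; "moment": the same for the moment, N m; "width": finger opening in m; "gripper_force": force on a finger pad.
Only numpy, scipy, OpenCV 4.12 (cv2) and the standard library are available. Lean on these libraries where they do the work, as an engineer would, in place of code of your own. Each camera call takes 0.05 s, during which the arm holds its last target. There are 200 camera calls.

## Working session

There is one attempt and no reset: what is moved stays moved. The work goes in short steps, Python scripts to look and compute and a shell command to move; the robot and the scene stay as the last step left them, time stands still between calls to the robot, and variables do not carry over. Pictures are saved under pics/ and viewed, at most 10 in all, crops included, and the job is handed in when it is done.

```bash
mkdir -p pics; python3 - <<'E'
from station import get_state, cams, arm, nets
import cv2, numpy as np
s=get_state(); print(s['t'],s['eef_pos'],s['ee_rot'],s['width'])
ims=[]
for c in ['scene','side']:
    f=cams.grab_frame(c); cv2.imwrite(f'pics/{c}0.png',f['img'][:,:,::-1])
    for l in ['cap_blue','cap_black','cap_orange','bank','bank_stop','bank_mouth','bank_bars','spray','jar','cup','filter_box','tape','multimeter','screwdriver']:
        r=nets.pinpoint(c,l)
        print(c,l,[(np.round(d['centre'],3).tolist(),round(d['confidence'],2)) for d in r[:4]])
print(get_state()['t'])
E
```

```text
0.0 [0.15495999 0.65647889 0.22561718] [ 3.13993638e+00 -1.39558358e-04 -2.31893088e-01] 0.08767840590755
scene cap_blue [([0.472, -0.365, -0.001], 0.72), ([0.466, -0.122, 0.003], 0.33)]
scene cap_black [([0.348, -0.302, -0.002], 0.85), ([0.333, -0.201, 0.001], 0.82), ([0.456, -0.234, -0.002], 0.71), ([0.588, -0.103, -0.004], 0.48)]
scene cap_orange [([0.582, -0.222, 0.004], 0.65)]
scene bank [([0.532, 0.191, 0.002], 0.8)]
scene bank_stop [([0.562, 0.287, -0.001], 0.95)]
scene bank_mouth [([0.507, 0.091, 0.0], 0.91)]
scene bank_bars [([0.531, 0.17, 0.085], 0.85), ([0.511, 0.092, 0.002], 0.58)]
scene spray [([0.588, -0.105, -0.002], 0.9), ([0.75, -0.134, -0.002], 0.62)]
scene jar [([0.465, -0.121, -0.0], 0.69)]
scene cup [([0.596, -0.356, 0.001], 0.63)]
scene filter_box [([0.357, 0.32, 0.004], 0.91)]
scene tape [([0.743, 0.123, -0.0], 0.65), ([0.472, -0.362, -0.0], 0.36)]
scene multimeter [([0.751, -0.132, -0.003], 0.56)]
scene screwdriver [([0.389, 0.065, 0.004], 0.89), ([0.466, -0.12, 0.001], 0.26)]
side cap_blue [([0.471, -0.356, 0.002], 0.7)]
side cap_black [([0.458, -0.233, 0.001], 0.95), ([0.347, -0.297, -0.004], 0.76), ([0.33, -0.196, -0.002], 0.71), ([0.745, 0.119, -0.002], 0.56)]
side cap_orange [([0.75, -0.134, 0.0], 0.62), ([0.582, -0.223, 0.0], 0.49)]
side bank [([0.533, 0.189, 0.001], 0.92)]
side bank_stop [([0.562, 0.287, -0.002], 0.62)]
side bank_mouth []
side bank_bars [([0.528, 0.17, 0.088], 0.57)]
side spray [([0.588, -0.101, 0.0], 0.83)]
side jar [([0.463, -0.123, 0.001], 0.63)]
side cup [([0.595, -0.354, 0.002], 0.87)]
side filter_box [([0.362, 0.321, -0.005], 0.65), ([0.745, 0.119, 0.001], 0.38)]
side tape [([0.744, 0.121, -0.002], 0.81), ([0.455, -0.233, 0.001], 0.4), ([0.564, 0.289, -0.001], 0.34)]
side multimeter [([0.75, -0.134, -0.0], 0.67)]
side screwdriver [([0.386, 0.062, 0.001], 0.62), ([0.58, -0.221, -0.003], 0.5), ([0.582, -0.103, -0.002], 0.27)]
1.5
```

View pics/scene0.png

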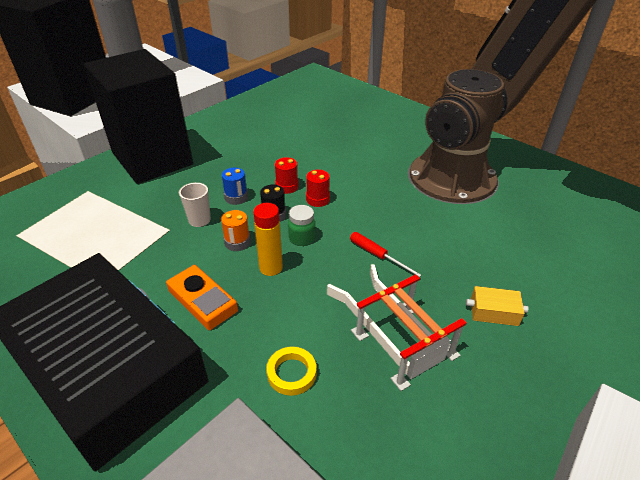

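View pics/side0.png

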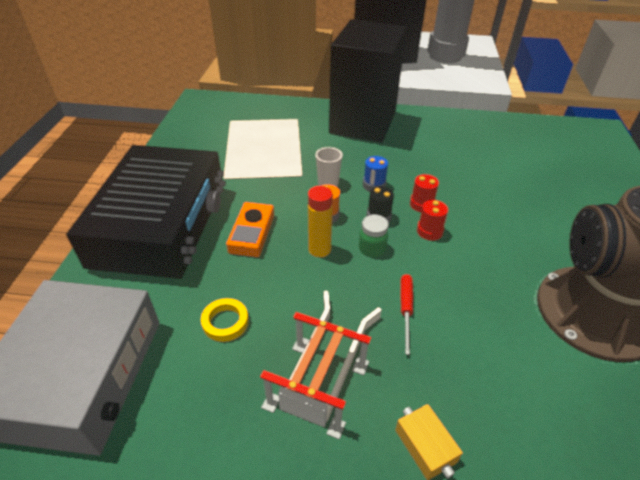

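The blue, black and orange caps sit at about (235,182), (272,198) and (235,228) in the scene picture. The two red look-alikes are at (286,175) and (318,187). The bank mouth faces them at about (350,280). I'll move over the bank while turning to its axis, then refine its pose.

```bash
R='[21.5,-33.5,1]'
python3 -m creep '{"translation":[[21.5,-33.5,1],[21.5,-33.5,1],[21.5,-33.5,1],[21.5,-33.5,1],[21.5,-33.5,1],[21.5,-33.5,1],[21.5,-33.5,1],[21.5,-33.5,1]],"spin":[-0.1,-0.1,-0.1,-0.1,-0.1,-0.1,-0.1,-0.1],"gripper":[1,1,1,1,1,1,1,1]}' 30
python3 -m creep '{"translation":[[21.5,-33.5,1],[21.5,-33.5,1],[21.5,-33.5,1],[21.5,-33.5,1],[21.5,-33.5,1],[21.5,-33.5,1],[21.5,-33.5,1],[21.5,-33.5,1]],"spin":[-0.1,-0.1,-0.1,-0.1,-0.1,-0.1,-0.1,-0.1],"gripper":[1,1,1,1,1,1,1,1]}'
python3 -m creep '{"translation":[[0,0,0],[0,0,0]],"spin":[0,0],"gripper":[1,1]}'
python3 - <<'E'
from station import *
import cv2, numpy as np, pickle
f=cams.grab_frame('wrist'); pickle.dump(f,open('w1.pkl','wb')); cv2.imwrite('pics/w1.png',f['img'][:,:,::-1])
for l in ['bank','bank_stop','bank_mouth','bank_bars']:
    for k in range(2):
        r=nets.pinpoint('wrist',l); print(l,[(np.round(d['centre'],4).tolist(),round(d['confidence'],2)) for d in r[:2]])
        cams.grab_frame('wrist')
s=get_state(); print(s['t'],s['eef_pos'],s['ee_rot'],s['q'])
print(f['mtx'],-f['R'].T@f['t'],f['R'])
E
```

```text
t: 2.3
eef_pos: [0.3277, 0.3875, 0.2349]
ee_rot: [-3.141, 0.0, -1.036]
force: [0.4, 1.2, 0.6]
width: 0.0876
gripper_force: 0.0
t: 3.1
eef_pos: [0.4998, 0.1194, 0.243]
ee_rot: [-3.141, 0.001, -1.836]
force: [0.4, 0.4, 0.2]
width: 0.0874
gripper_force: 0.0
t: 3.3
eef_pos: [0.4993, 0.12, 0.2425]
ee_rot: [3.141, -0.0, -1.834]
force: [0.1, 0.1, -0.1]
width: 0.0878
gripper_force: 0.0
bank [([0.539, 0.1932, 0.0019], 0.85)]
bank [([0.5355, 0.1948, -0.0021], 0.84)]
bank_stop [([0.5601, 0.2845, 0.0], 0.73)]
bank_stop []
bank_mouth [([0.3873, 0.0663, 0.0009], 0.49)]
bank_mouth []
bank_bars [([0.5247, 0.1649, 0.0819], 0.61)]
bank_bars [([0.5251, 0.1666, 0.0858], 0.61)]
4.15 [0.4990845  0.12090473 0.24253892] [ 3.14156043e+00 -3.03150242e-05 -1.83184437e+00] [ 6.20449196e-01  8.03034776e-02 -3.13489131e-01 -6.05161079e-06
 -1.17704761e+00 -8.81494918e-01]
[[371.64829954   0.         323.12177303]
 [  0.         371.64829954 241.33951198]
 [  0.           0.           1.        ]] [0.48196655 0.05200094 0.40052335] [[-9.65646502e-01  2.59858075e-01 -7.83475382e-04]
 [ 2.50459237e-01  9.31515046e-01  2.63723132e-01]
 [ 6.92604046e-02  2.54467091e-01 -9.64598101e-01]]
```

View pics/w1.png

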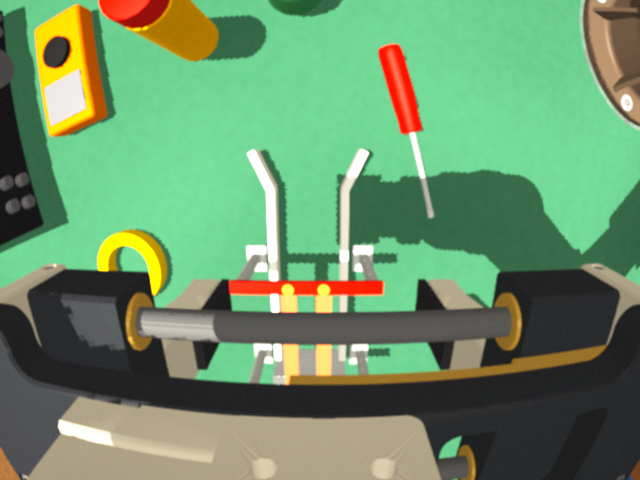

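The wrist picture shows the bank symmetric about column 310, with rails at columns 275 and 345 for rows 190–280 and the cross bar at row 288. I'll fit the rails' outer top edges (bank y=±42, z=28).

```bash
cat > geo.py <<'E'
import numpy as np
def ray(f,u,v,z):
    K,R,t=f['mtx'],f['R'],f['t']
    d=np.array([u-K[0,2],v-K[1,2]])/K[0,0]; th=np.hypot(*d)
    c=np.r_[d/th*np.sin(th),np.cos(th)]
    w=R.T@c; C=-R.T@t
    return C+w*(z-C[2])/w[2]
E
python3 - <<'E'
import pickle,numpy as np
from geo import ray
f=pickle.load(open('w1.pkl','rb')); im=f['img'].astype(int)
L,Rr,LI,RI=[],[],[],[]
for v in range(196,244,3):
    r=im[v]; w=(r[:,0]>140)&(abs(r[:,0]-r[:,1])<45)&(r[:,0]*1.0>0.8*r[:,1])
    a=np.where(w[262:290])[0]+262; b=np.where(w[330:358])[0]+330
    if v%12==4: print(v,a.min(),a.max(),b.min(),b.max())
    L.append(ray(f,a.min()-.5,v,.028)); Rr.append(ray(f,b.max()+.5,v,.028))
L=np.array(L)[:,:2];Rr=np.array(Rr)[:,:2]
for P in (L,Rr):
    c=P.mean(0); u=np.linalg.svd(P-c)[2][0]; print(c,np.degrees(np.arctan(u[1]/u[0])),np.abs((P-c)@[-u[1],u[0]]).max())
y=np.radians(74.3); n=np.array([-np.sin(y),np.cos(y)]);a=np.array([np.cos(y),np.sin(y)])
print((L@n).mean(),(Rr@n).mean(),((L@n).mean()+(Rr@n).mean())/2)
for p in [(.507,.0915),(.562,.287),(.5325,.19),(.537,.194),(.5295,.17),(.525,.166),(.560,.2845)]: print(p,np.array(p)@n,np.array(p)@a)
# cross bar near edge/top: row search along col 310
print([ (v,im[v,260].tolist()) for v in range(278,298,2)], ray(f,306,281,.092)[:2]@a, ray(f,306,295,.092)[:2]@a)
for u,v in((248,152),(368,152)): print(ray(f,u,v,.028)[:2]@n,ray(f,u,v,.028)[:2]@a)
E
```

```text
196 265 277 340 349
208 266 277 340 349
220 266 277 340 349
232 267 278 340 348
[0.55957039 0.11142751] 74.8995624288179 0.000538077014111985
[0.47669304 0.13387317] 74.17670587873015 0.0005128692845052708
-0.5085414665816985 -0.42268231526603905 -0.4656118909238688
(0.507, 0.0915) -0.4633247746314332 0.22528072090778573
(0.562, 0.287) -0.4633704334966082 0.4283699818628348
(0.5325, 0.19) -0.46121927023668574 0.3270061693031784
(0.537, 0.194) -0.46446898131170145 0.3320746382957757
(0.5295, 0.17) -0.46374320391692364 0.30694053303672125
(0.525, 0.166) -0.460493492841908 0.3018720640441239
(0.56, 0.2845) -0.4621215511186949 0.4254220516048169
[(278, [111, 208, 145]), (280, [169, 130, 87]), (282, [255, 42, 27]), (284, [255, 56, 29]), (286, [255, 61, 30]), (288, [255, 53, 20]), (290, [255, 56, 26]), (292, [255, 55, 21]), (294, [255, 145, 92]), (296, [150, 209, 146])] 0.3016205566399347 0.31524879009741597
-0.5257126283630464 0.18997332278648146
-0.4053300523626376 0.18942267385747025
```

```bash
python3 -m creep '{"translation":[[-2.5,-44,0],[-2.5,-44,0],[-2.5,-44,0],[-2.5,-44,0],[-2.5,-44,0],[-2.5,-44,0]],"spin":[-0.01,0,0,0,0,0],"gripper":[1,1,1,1,1,1]}'
python3 -m creep '{"translation":[[-2.5,-44,0],[-2.5,-44,0],[-2.5,-44,0],[-2.5,-44,0],[-2.5,-42,0],[0,0,0],[0,0,0]],"spin":[0,0,0,0,0,0,0],"gripper":[1,1,1,1,1,1,1]}'
python3 - <<'E'
from station import *
import cv2, numpy as np, pickle
f=cams.grab_frame('wrist'); pickle.dump(f,open('w2.pkl','wb')); cv2.imwrite('pics/w2.png',f['img'][:,:,::-1])
for l in ['cap_blue','cap_black','cap_orange','jar','spray']:
    r=nets.pinpoint('wrist',l); print(l,[(np.round(d['centre'],4).tolist(),round(d['confidence'],2)) for d in r[:4]])
s=get_state(); print(s['t'],s['eef_pos'],s['ee_rot'],s['q'])
E
```

```text
t: 4.75
eef_pos: [0.4837, -0.1448, 0.2429]
ee_rot: [-3.141, 0.0, -1.842]
force: [1.7, -0.2, 0.2]
width: 0.0877
gripper_force: 0.0
t: 5.45
eef_pos: [0.471, -0.3621, 0.2419]
ee_rot: [3.14, 0.0, -1.844]
force: [-0.5, 1.2, -0.3]
width: 0.0875
gripper_force: 0.0
cap_blue [([0.4699, -0.3575, -0.0011], 0.79)]
cap_black [([0.3322, -0.2036, -0.0016], 0.94), ([0.4522, -0.2346, 0.0032], 0.81), ([0.3484, -0.2991, 0.0001], 0.64), ([0.5909, -0.3517, -0.0004], 0.22)]
cap_orange [([0.5807, -0.2239, -0.0027], 0.8)]
jar [([0.4632, -0.1221, -0.0015], 0.91)]
spray []
5.75 [ 0.47194852 -0.36015456  0.24294061] [-3.14099898e+00  7.13675702e-07 -1.84023175e+00] [-3.22892837e-01  2.15375434e-01 -1.49696862e-01 -3.47299280e-05
 -1.20513124e+00  5.34698195e-02]
```

View pics/w2.png

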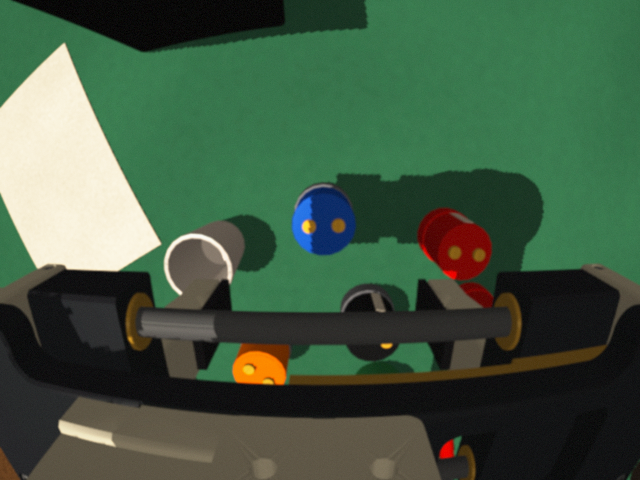

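Blue is centred under the gripper at about (323,220), black is at (370,320) and orange at (262,365), all clear of the fingers. Descending to grasp blue.

```bash
python3 -m creep '{"translation":[[-1,1,-40],[0,0,-40],[0,0,-40],[0,0,-40],[0,0,-35],[0,0,-13],[0,0,0]],"spin":[0,0,0,0,0,0,0],"gripper":[1,1,1,1,1,1,1]}' 40
python3 -m creep '{"translation":[[0,0,0],[0,0,0],[0,0,0],[0,0,0],[0,0,0]],"spin":[0,0,0,0,0],"gripper":[0,0,0,0,0]}' 40
```

```text
t: 6.45
eef_pos: [0.4698, -0.3593, 0.0332]
ee_rot: [3.138, 0.0, -1.841]
force: [0.1, 0.2, 0.6]
width: 0.0879
gripper_force: 0.0
t: 6.95
eef_pos: [0.4711, -0.3603, 0.0356]
ee_rot: [-3.14, -0.0, -1.842]
force: [-0.9, 1.4, 4.7]
width: 0.0576
gripper_force: 40.0
```

```bash
python3 -m creep '{"translation":[[0,0,30],[0,0,45],[0,0,45],[0,20,10],[2,43,0],[2,43,0],[2,43,0],[2,43,0]],"spin":[0,0,0,0,0,0,0,0],"gripper":[0,0,0,0,0,0,0,0]}'
python3 -m creep '{"translation":[[2,43,0],[2,43,0],[3,43,0],[4,43,0],[2,23,0],[0,0,0],[0,0,0]],"spin":[0,0,0,0,0,0,0],"gripper":[0,0,0,0,0,0,0]}'
python3 - <<'E'
from station import *
import cv2, numpy as np, pickle
f=cams.grab_frame('wrist'); pickle.dump(f,open('w3.pkl','wb')); cv2.imwrite('pics/w3.png',f['img'][:,:,::-1])
s=get_state(); print(s['t'],s['eef_pos'],s['ee_rot'],s['width'],s['force'])
E
```

```text
t: 7.75
eef_pos: [0.4778, -0.1665, 0.1644]
ee_rot: [3.141, 0.0, -1.843]
force: [1.2, 0.4, -2.6]
width: 0.0576
gripper_force: 40.0
t: 8.45
eef_pos: [0.491, 0.0273, 0.1643]
ee_rot: [3.141, -0.0, -1.84]
force: [0.6, 0.0, -2.7]
width: 0.0573
gripper_force: 40.0
8.5 [0.49104243 0.02670128 0.16426025] [ 3.14075589e+00 -4.40893451e-04 -1.84156162e+00] 0.057442380829861514 [-0.45090103 -0.47257117 -2.66279145]
```

View pics/w3.png

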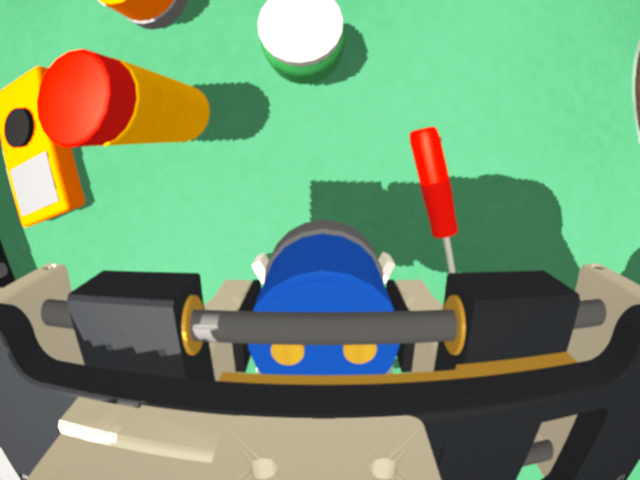

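Blue is held upright at columns 250–400. The two white flare tips show either side of it at (262,268) and (387,267), so the alignment looks near centre. I'll put numbers on it.

```bash
python3 - <<'E'
import pickle,numpy as np
from geo import ray
f=pickle.load(open('w3.pkl','rb')); im=f['img'].astype(int)
y=np.radians(74.45); n=np.array([-np.sin(y),np.cos(y)]);a=np.array([np.cos(y),np.sin(y)])
t=np.array([.4909,.0267]); print('tcp',t@n,t@a)
for v in (290,300,306):
    r=im[v]; b=np.where((r[:,2]>r[:,0]*1.7)&(r[:,2]>r[:,1]*1.3))[0]; b=b[(b>230)&(b<420)]
    z=.164+.040
    l,q=ray(f,b.min()-.5,v,z)[:2]@n,ray(f,b.max()+.5,v,z)[:2]@n; print(v,b.min(),b.max(),l,q,(l+q)/2)
r=(im.min(2)>170); 
for v in range(254,284,4):
    L=np.where(r[v,245:285])[0]+245; R=np.where(r[v,370:400])[0]+370
    if len(L) and len(R):
        l=ray(f,L.min()-.5,v,.028)[:2]@n; q=ray(f,R.max()+.5,v,.028)[:2]@n; print(v,L.min(),L.max(),R.min(),R.max(),l,q,(l+q)/2)
E
```

```text
tcp -0.4657738121881931 0.15732277609957784
290 259 387 -0.48929997067756853 -0.44440616059917526 -0.4668530656383719
300 255 391 -0.4909723035468099 -0.4427221508807192 -0.46684722721376454
306 253 393 -0.4918568688149936 -0.4418304237430228 -0.4668436462790082
254 259 264 383 386 -0.5208803367289381 -0.4136952421293185 -0.4672877894291283
258 255 265 380 389 -0.5244906101185254 -0.4109405636484142 -0.4677155868834698
262 253 265 380 393 -0.5264106395637339 -0.40728972289830806 -0.46685018123102096
266 251 264 383 394 -0.5283526544003174 -0.40620702132916403 -0.4672798378647407
270 253 265 383 392 -0.5268211131942441 -0.4077279339057089 -0.46727452354997645
274 255 265 383 390 -0.5252866876956109 -0.40925181094820534 -0.46726924932190816
278 258 264 383 388 -0.5228740751106223 -0.4107791420234208 -0.4668266085670216
282 260 264 383 386 -0.5213306757751422 -0.41231042408318147 -0.4668205499291619
```

```bash
python3 -m creep '{"translation":[[0,0,-45],[0,0,-45],[0,0,-30],[0,0,-9],[0,0,0],[2.7,9.6,0],[5.3,19.3,0]],"spin":[0,0,0,0,0,0,0],"gripper":[0,0,0,0,0,0,0]}'
python3 -m creep '{"translation":[[4,14.5,0],[4,14.5,0],[4,14.5,0],[4,14.5,0],[4,14.5,0],[2.7,9.6,0],[0,0,0]],"spin":[0,0,0,0,0,0,0],"gripper":[0,0,0,0,0,0,0]}'
```

```text
t: 9.2
eef_pos: [0.4998, 0.0551, 0.0362]
ee_rot: [-3.141, 0.0, -1.844]
force: [-0.1, -0.2, -3.5]
width: 0.0572
gripper_force: 40.0
t: 9.9
eef_pos: [0.5229, 0.1394, 0.0355]
ee_rot: [-3.141, 0.0, -1.84]
force: [0.9, 0.3, -2.5]
width: 0.0578
gripper_force: 40.0
```

```bash
python3 -m creep '{"translation":[[0,0,-1],[0,0,0],[0,0,0],[0,0,40],[0,0,45],[-3,-15,45],[-7,-40,5],[-7,-40,0]],"spin":[0,0,0,0,0,0,0,0],"gripper":[0.85,0.85,0.85,0.9,1,1,1,1]}'
python3 -m creep '{"translation":[[-7,-40,0],[-7,-40,0],[-7,-40,0],[-7,-40,0],[-7,-40,0],[-7,-40,0],[-7,-38,0],[0,0,0]],"spin":[0,0,0,0,0,0,0,0],"gripper":[1,1,1,1,1,1,1,1]}'
python3 - <<'E'
from station import *
import numpy as np
for k in range(2):
    cams.grab_frame('wrist')
    r=nets.pinpoint('wrist','cap_black'); print([(np.round(d['centre'],4).tolist(),round(d['confidence'],2)) for d in r[:4]])
for c in ('scene','side'):
    cams.grab_frame(c); r=nets.pinpoint(c,'cap_blue'); print([(np.round(d['centre'],4).tolist(),round(d['confidence'],2)) for d in r[:2]])
s=get_state(); print(s['t'],s['eef_pos'],s['force'])
E
```

```text
t: 10.7
eef_pos: [0.5061, 0.0425, 0.172]
ee_rot: [-3.138, 0.003, -1.84]
force: [0.3, 0.1, -0.5]
width: 0.0873
gripper_force: 0.0
t: 11.5
eef_pos: [0.4548, -0.2387, 0.1696]
ee_rot: [3.141, -0.0, -1.846]
force: [-1.1, 0.1, 0.5]
width: 0.0879
gripper_force: 0.0
[([0.3341, -0.2012, -0.0028], 0.94), ([0.349, -0.2983, 0.0004], 0.78), ([0.4554, -0.2326, 0.0035], 0.57)]
[([0.3348, -0.1989, 0.0007], 0.94), ([0.352, -0.2996, -0.0012], 0.72), ([0.4507, -0.2322, 0.0004], 0.59)]
[([0.5192, 0.1349, -0.0018], 0.93)]
[([0.5202, 0.1411, -0.0007], 0.82), ([0.4646, -0.124, 0.0015], 0.7)]
11.9 [ 0.45659012 -0.23426255  0.16968505] [ 0.41587442  0.01449577 -0.05808854]
```

```bash
python3 -m creep '{"translation":[[-1,1,-40],[0,0,-45],[0,0,-35],[0,0,-14],[0,0,0],[0,0,0],[0,0,0],[0,0,0]],"spin":[0,0,0,0,0,0,0,0],"gripper":[1,1,1,1,1,0,0,0]}' 40
python3 -m creep '{"translation":[[0,0,0],[0,0,0],[0,0,35],[0,0,45],[0,0,45],[0,0,5]],"spin":[0,0,0,0,0,0],"gripper":[0,0,0,0,0,0]}' 40
```

```text
t: 12.7
eef_pos: [0.4563, -0.2341, 0.0368]
ee_rot: [-3.139, 0.0, -1.841]
force: [-0.6, 0.2, 0.5]
width: 0.0691
gripper_force: 0.0
t: 13.3
eef_pos: [0.4582, -0.2349, 0.1713]
ee_rot: [-3.132, 0.0, -1.841]
force: [1.8, -0.3, -3.6]
width: 0.0573
gripper_force: 40.0
```

```bash
python3 -m creep '{"translation":[[5,20,0],[5,40,0],[5,40,0],[5,40,0],[5,40,0],[5,40,0],[4,41,0],[0,0,0]],"spin":[0,0,0,0,0,0,0,0],"gripper":[0,0,0,0,0,0,0,0]}'
python3 -m creep '{"translation":[[0,0,0],[0,0,0]],"spin":[0,0],"gripper":[0,0]}'
python3 - <<'E'
from station import *
import numpy as np
P=[]
P=[get_state()['eef_pos']]
for k in range(3): cams.grab_frame('side'); P.append(get_state()['eef_pos'])
p=np.mean(P,0); y=np.radians(74.5); n=np.array([-np.sin(y),np.cos(y)]);a=np.array([np.cos(y),np.sin(y)])
print(p,p[:2]@n,p[:2]@a,get_state()['t'],get_state()['ee_rot'])
E
```

```text
t: 14.1
eef_pos: [0.4896, 0.0307, 0.165]
ee_rot: [3.142, 0.001, -1.838]
force: [0.5, -0.4, -3.2]
width: 0.0575
gripper_force: 40.0
t: 14.3
eef_pos: [0.4886, 0.0263, 0.165]
ee_rot: [3.14, -0.001, -1.842]
force: [-0.5, -0.1, -3.6]
width: 0.0574
gripper_force: 40.0
[0.48876819 0.02606359 0.16517185] -0.46402671817729424 0.15573328365480352 14.45 [ 3.14118795e+00 -2.13076354e-04 -1.84337744e+00]
```

```bash
python3 -m creep '{"translation":[[2,-0.5,-40],[0,0,-45],[0,0,-35],[0,0,-9],[0,0,0],[4,14.5,0],[4,14.5,0],[4,14.5,0]],"spin":[0,0,0,0,0,0,0,0],"gripper":[0,0,0,0,0,0,0,0]}'
python3 -m creep '{"translation":[[2.7,9.6,0],[2.7,9.6,0],[2.7,9.6,0],[2.7,9.6,0],[2.7,9.6,0],[2.7,9.6,0],[2.7,9.6,0],[0,0,0]],"spin":[0,0,0,0,0,0,0,0],"gripper":[0,0,0,0,0,0,0,0]}'
python3 -m creep '{"translation":[[0,0,0],[0,0,0]],"spin":[0,0],"gripper":[0,0]}'
python3 - <<'E'
from station import *
import cv2,numpy as np
for c in ('scene','side'):
    f=cams.grab_frame(c); cv2.imwrite(f'pics/{c}2.png',f['img'][:,:,::-1])
    for l in ('cap_blue','cap_black'):
        r=nets.pinpoint(c,l); print(c,l,[(np.round(d['centre'],4).tolist(),round(d['confidence'],2)) for d in r[:4]])
a=cv2.imread('pics/scene2.png')[230:400,300:480]; b=cv2.imread('pics/side2.png')[270:440,240:420]
cv2.imwrite('pics/c2.png',cv2.resize(np.hstack([a,b]),None,fx=2.2,fy=2.2))
E
```

```text
t: 15.25
eef_pos: [0.5044, 0.0713, 0.0373]
ee_rot: [-3.14, 0.001, -1.842]
force: [0.1, -0.2, -4.8]
width: 0.0576
gripper_force: 40.0
t: 16.05
eef_pos: [0.5233, 0.139, 0.0367]
ee_rot: [-3.14, 0.002, -1.841]
force: [-0.7, -0.3, -3.1]
width: 0.0578
gripper_force: 40.0
t: 16.25
eef_pos: [0.5222, 0.1372, 0.0365]
ee_rot: [-3.142, 0.0, -1.842]
force: [0.2, -0.4, -3.5]
width: 0.0571
gripper_force: 40.0
scene cap_blue [([0.5407, 0.1934, 0.0007], 0.66)]
scene cap_black [([0.5203, 0.1361, -0.0019], 0.89), ([0.3463, -0.3041, -0.0011], 0.68), ([0.7524, -0.1333, -0.0023], 0.37)]
side cap_blue [([0.5382, 0.2012, 0.0004], 0.75)]
side cap_black [([0.5263, 0.1356, 0.0065], 0.85)]
```

View pics/c2.png

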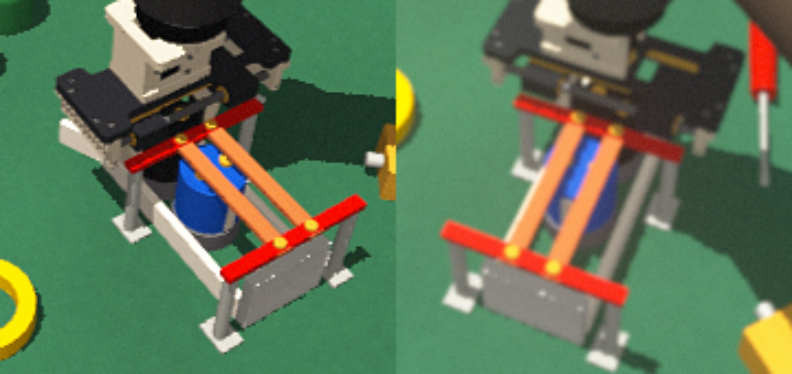

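Blue stands upright under the bars with black behind it in the mouth place. Releasing black and fetching orange, passing above the 165 mm spray can.

```bash
python3 -m creep '{"translation":[[0,0,-1],[0,0,0],[0,0,0],[0,0,40],[0,0,45],[0,0,45],[3,-15,40],[6,-36,20]],"spin":[0,0,0,0,0,0,0,0],"gripper":[0.85,0.85,0.85,0.9,1,1,1,1]}'
python3 -m creep '{"translation":[[6,-39,0],[6,-39,0],[6,-39,0],[6,-39,0],[6,-39,0],[6,-39,0],[7,-38,0],[7,-37,0]],"spin":[0,0,0,0,0,0,0,0],"gripper":[1,1,1,1,1,1,1,1]}'
python3 -m creep '{"translation":[[0,0,0],[0,0,0]],"spin":[0,0],"gripper":[1,1]}'
python3 - <<'E'
from station import *
import numpy as np
P=[]
for k in range(2):
    cams.grab_frame('wrist'); P.append(get_state()['eef_pos'])
    r=nets.pinpoint('wrist','cap_orange'); print([(np.round(d['centre'],4).tolist(),round(d['confidence'],2)) for d in r[:3]])
r=nets.pinpoint('wrist','spray'); print([(np.round(d['centre'],4).tolist(),round(d['confidence'],2)) for d in r[:3]])
print(np.mean(P,0),get_state()['ee_rot'])
E
```

```text
t: 17.35
eef_pos: [0.5329, 0.0876, 0.2302]
ee_rot: [-3.136, 0.004, -1.838]
force: [0.3, -0.7, -1.0]
width: 0.0876
gripper_force: 0.0
t: 18.15
eef_pos: [0.5813, -0.2246, 0.2259]
ee_rot: [-3.141, -0.0, -1.842]
force: [0.1, 1.0, -1.2]
width: 0.0877
gripper_force: 0.0
t: 18.35
eef_pos: [0.5809, -0.2238, 0.2252]
ee_rot: [3.141, -0.0, -1.844]
force: [-1.0, 0.3, 0.0]
width: 0.0877
gripper_force: 0.0
[([0.5757, -0.2241, -0.006], 0.75)]
[([0.5756, -0.2247, -0.0027], 0.73)]
[([0.5853, -0.1046, -0.0004], 0.64)]
[ 0.58103017 -0.22250266  0.22558509] [-3.14110302e+00  1.42931817e-04 -1.84034310e+00]
```

```bash
python3 -m creep '{"translation":[[-1,0,-40],[0,0,-45],[0,0,-45],[0,0,-40],[0,0,-20],[0,0,0],[0,0,0],[0,0,0]],"spin":[0,0,0,0,0,0,0,0],"gripper":[1,1,1,1,1,1,0,0]}' 40
python3 -m creep '{"translation":[[0,0,0],[0,0,0],[0,0,0],[0,0,40],[0,0,45],[0,0,45],[0,0,45],[0,0,15]],"spin":[0,0,0,0,0,0,0,0],"gripper":[0,0,0,0,0,0,0,0]}' 40
python3 -m creep '{"translation":[[-12,33,0],[-13,36,0],[-13,36,0],[-13,36,0],[-13,36,0],[-13,36,0],[-12,36,0],[0,0,0]],"spin":[0,0,0,0,0,0,0,0],"gripper":[0,0,0,0,0,0,0,0]}'
python3 -m creep '{"translation":[[0,0,0],[0,0,0]],"spin":[0,0],"gripper":[0,0]}'
python3 - <<'E'
from station import *
import numpy as np
P=[]
for k in range(4): cams.grab_frame('side'); P.append(get_state()['eef_pos'])
p=np.mean(P,0); y=np.radians(74.5); n=np.array([-np.sin(y),np.cos(y)]);a=np.array([np.cos(y),np.sin(y)])
print(p,p[:2]@n,p[:2]@a,get_state()['t'],get_state()['ee_rot'])
for l in ('cap_orange','spray'): print(nets.pinpoint('side',l)[:1])
E
```

```text
t: 19.4
eef_pos: [0.5817, -0.2227, 0.0376]
ee_rot: [-3.139, 0.0, -1.841]
force: [0.2, 0.3, 0.8]
width: 0.0766
gripper_force: 0.0
t: 20.2
eef_pos: [0.5816, -0.2234, 0.2309]
ee_rot: [-3.135, 0.0, -1.842]
force: [0.7, -0.0, -5.3]
width: 0.0573
gripper_force: 40.0
t: 21.0
eef_pos: [0.4893, 0.0291, 0.2253]
ee_rot: [3.14, 0.001, -1.839]
force: [0.6, -0.2, -4.4]
width: 0.0573
gripper_force: 40.0
t: 21.2
eef_pos: [0.4909, 0.0257, 0.2252]
ee_rot: [3.141, -0.0, -1.842]
force: [0.1, 0.5, -4.9]
width: 0.0575
gripper_force: 40.0
[0.49112884 0.02532892 0.22525631] -0.46649784878654577 0.1556561956635734 21.4 [ 3.14107815e+00 -3.49074002e-04 -1.84341177e+00]
[{'centre': [0.4916, 0.0283, 0.19], 'confidence': 0.6}]
[{'centre': [0.5843, -0.102, 0.0014], 'confidence': 0.68}]
```

```bash
python3 -m creep '{"translation":[[0,0,-45],[0,0,-45],[0,0,-45],[0,0,-40],[0,0,-14],[0,0,0],[4,14.5,0],[4,14.5,0]],"spin":[0,0,0,0,0,0,0,0],"gripper":[0,0,0,0,0,0,0,0]}'
python3 -m creep '{"translation":[[4,14.5,0],[2.7,9.6,0],[2.7,9.6,0],[2.7,9.6,0],[2.7,9.6,0],[2.7,9.6,0],[2.7,9.6,0],[0,0,0]],"spin":[0,0,0,0,0,0,0,0],"gripper":[0,0,0,0,0,0,0,0]}'
python3 -m creep '{"translation":[[1.3,4.8,0],[0.5,1.9,0],[0,0,0]],"spin":[0,0,0],"gripper":[0,0,0]}'
```

```text
t: 22.3
eef_pos: [0.5001, 0.0558, 0.0368]
ee_rot: [-3.141, 0.001, -1.843]
force: [-0.1, 0.4, -4.6]
width: 0.0576
gripper_force: 40.0
t: 23.1
eef_pos: [0.5192, 0.1278, 0.0365]
ee_rot: [3.141, -0.001, -1.841]
force: [-1.2, -2.9, -2.7]
width: 0.0576
gripper_force: 40.0
t: 23.4
eef_pos: [0.5202, 0.1331, 0.0364]
ee_rot: [3.14, -0.002, -1.842]
force: [-2.0, -5.1, -0.9]
width: 0.0578
gripper_force: 40.0
```

```bash
python3 -m creep '{"translation":[[0.5,1.9,0],[0,0,0]],"spin":[0,0],"gripper":[0,0]}'
python3 -m creep '{"translation":[[0.5,1.9,0],[0,0,0]],"spin":[0,0],"gripper":[0,0]}'
python3 -m creep '{"translation":[[0.5,1.9,0],[0,0,0]],"spin":[0,0],"gripper":[0,0]}'
```

```text
t: 23.6
eef_pos: [0.5205, 0.1347, 0.0364]
ee_rot: [3.14, -0.002, -1.842]
force: [-1.8, -6.6, -0.8]
width: 0.0578
gripper_force: 40.0
t: 23.8
eef_pos: [0.521, 0.1366, 0.0364]
ee_rot: [3.14, -0.002, -1.842]
force: [-2.5, -6.7, 0.5]
width: 0.0574
gripper_force: 40.0
t: 24.0
eef_pos: [0.5211, 0.1375, 0.0365]
ee_rot: [3.139, -0.004, -1.842]
force: [-3.1, -11.4, 3.3]
width: 0.0572
gripper_force: 40.0
```

```bash
python3 -m creep '{"translation":[[0.3,1,0],[0,0,0]],"spin":[0,0],"gripper":[0,0]}'
python3 -m creep '{"translation":[[0.3,1,0],[0,0,0]],"spin":[0,0],"gripper":[0,0]}'
python3 - <<'E'
from station import *
import cv2,numpy as np
for c in ('scene','side'):
    f=cams.grab_frame(c); cv2.imwrite(f'pics/{c}3.png',f['img'][:,:,::-1])
    for l in ('cap_blue','cap_black','cap_orange'):
        r=nets.pinpoint(c,l); print(c,l,[(np.round(d['centre'],4).tolist(),round(d['confidence'],2)) for d in r[:2]])
a=cv2.imread('pics/scene3.png')[230:400,300:480]; b=cv2.imread('pics/side3.png')[270:440,240:420]
cv2.imwrite('pics/c3.png',cv2.resize(np.hstack([a,b]),None,fx=2.2,fy=2.2))
E
```

```text
t: 24.2
eef_pos: [0.5211, 0.1376, 0.0365]
ee_rot: [3.139, -0.005, -1.842]
force: [-2.0, -13.6, 5.0]
width: 0.0572
gripper_force: 40.0
t: 24.4
eef_pos: [0.5211, 0.1378, 0.0366]
ee_rot: [3.139, -0.007, -1.842]
force: [-0.9, -18.0, 6.9]
width: 0.0576
gripper_force: 40.0
scene cap_blue [([0.5545, 0.2534, -0.0011], 0.57)]
scene cap_black [([0.3468, -0.3027, 0.0015], 0.97), ([0.5394, 0.1964, 0.0019], 0.65)]
scene cap_orange [([0.5249, 0.1377, 0.0035], 0.56)]
side cap_blue [([0.5541, 0.259, -0.0006], 0.82)]
side cap_black [([0.5232, 0.1358, 0.0029], 0.69), ([0.5374, 0.1965, 0.0036], 0.61)]
side cap_orange [([0.5207, 0.1387, 0.0019], 0.72)]
```

View pics/c3.png

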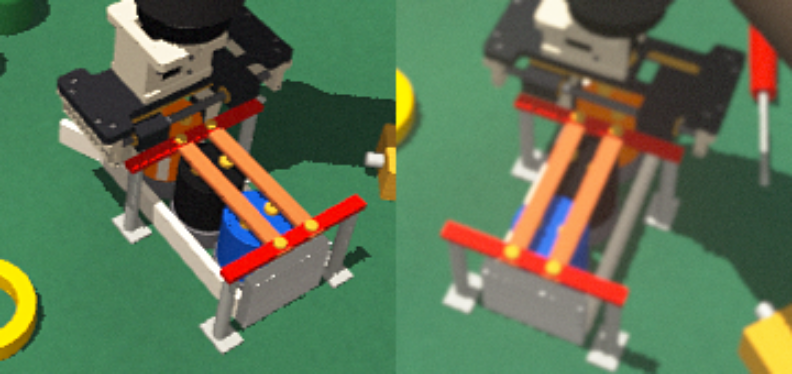

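The row is up against the stop: the force rises with no more motion, and all three stand upright in order. I'll release, regrip gently, push once more to confirm it is packed, then let go.

```bash
python3 -m creep '{"translation":[[0,0,0],[0,0,0],[0,0,0]],"spin":[0,0,0],"gripper":[0.8,0.8,0.8]}'
python3 -m creep '{"translation":[[-0.7,-2.5,0],[0,0,0],[0,0,0],[0,0,0]],"spin":[0,0,0,0],"gripper":[0,0,0,0]}' 15
python3 -m creep '{"translation":[[0.5,1.6,0],[0,0,0]],"spin":[0,0],"gripper":[0,0]}'
python3 -m creep '{"translation":[[0.4,1.4,0],[0,0,0]],"spin":[0,0],"gripper":[0,0]}'
```

```text
t: 25.1
eef_pos: [0.5241, 0.1426, 0.0371]
ee_rot: [-3.14, 0.002, -1.841]
force: [-0.4, 0.5, -0.8]
width: 0.0698
gripper_force: 0.0
t: 25.5
eef_pos: [0.5222, 0.1393, 0.0366]
ee_rot: [3.141, -0.0, -1.842]
force: [-3.9, 1.6, 4.3]
width: 0.0578
gripper_force: 15.0
t: 25.7
eef_pos: [0.5223, 0.1395, 0.0367]
ee_rot: [3.14, -0.003, -1.842]
force: [-3.7, -4.5, 8.2]
width: 0.0579
gripper_force: 15.0
t: 25.9
eef_pos: [0.5224, 0.14, 0.0368]
ee_rot: [3.14, -0.004, -1.842]
force: [-4.6, -9.3, 10.0]
width: 0.058
gripper_force: 15.0
```

```bash
python3 -m creep '{"translation":[[0,0,0],[0,0,0],[0,0,0],[0,0,0],[0,0,20],[0,0,40],[0,0,45],[0,0,45]],"spin":[0,0,0,0,0,0,0,0],"gripper":[0.8,0.8,0.85,0.85,0.85,0.9,1,1]}'
python3 -m creep '{"translation":[[-30,-20,30],[-40,-30,0],[-30,-40,0],[-10,-40,0],[0,-30,0],[0,0,0],[0,0,0]],"spin":[0,0,0,0,0,0,0],"gripper":[1,1,1,1,1,1,1]}'
python3 - <<'E'
from station import *
import cv2,numpy as np
for c in ('scene','side','wrist'):
    f=cams.grab_frame(c); cv2.imwrite(f'pics/{c}4.png',f['img'][:,:,::-1])
    for l in ('cap_blue','cap_black','cap_orange'):
        r=nets.pinpoint(c,l); print(c,l,[(np.round(d['centre'],4).tolist(),round(d['confidence'],2)) for d in r[:2]])
a=cv2.imread('pics/scene4.png')[230:400,310:480]; b=cv2.imread('pics/side4.png')[270:440,240:410]
cv2.imwrite('pics/c4.png',cv2.resize(np.hstack([a,b]),None,fx=2.3,fy=2.3,interpolation=cv2.INTER_CUBIC))
print(get_state()['t'])
E
```

```text
t: 26.7
eef_pos: [0.5232, 0.142, 0.188]
ee_rot: [3.141, -0.001, -1.842]
force: [1.2, 0.3, -0.9]
width: 0.0861
gripper_force: 0.0
t: 27.4
eef_pos: [0.4135, -0.0182, 0.2168]
ee_rot: [-3.141, 0.001, -1.843]
force: [0.5, -0.5, -0.1]
width: 0.0874
gripper_force: 0.0
scene cap_blue [([0.5578, 0.2495, -0.0009], 0.86)]
scene cap_black [([0.3327, -0.1987, 0.0005], 0.97), ([0.537, 0.1925, -0.0021], 0.95)]
scene cap_orange [([0.5225, 0.1343, 0.0016], 0.97)]
side cap_blue [([0.5598, 0.286, 0.0006], 0.42)]
side cap_black [([0.5397, 0.1979, 0.0024], 0.95), ([0.347, -0.2948, -0.002], 0.65)]
side cap_orange []
wrist cap_blue []
wrist cap_black [([0.3343, -0.2013, -0.0025], 0.78)]
wrist cap_orange [([0.5169, 0.1343, -0.0035], 0.56)]
28.0
```

View pics/c4.png

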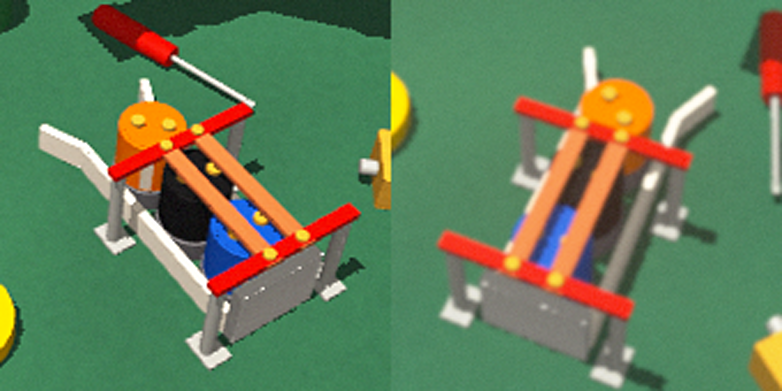

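View pics/wrist4.png

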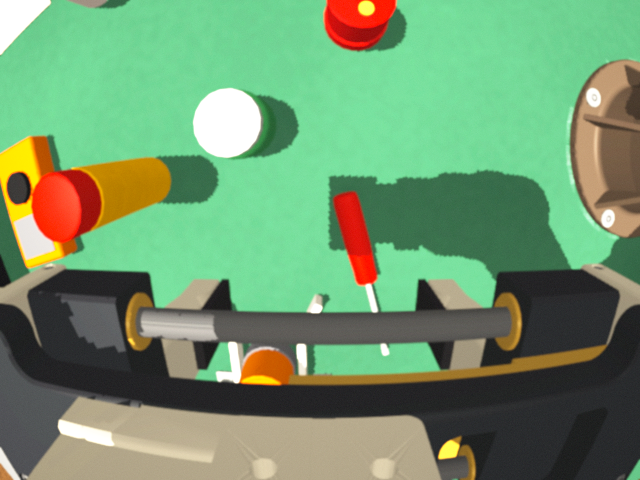

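All three stand in order and let go. To make sure the row is truly tight, I'll do one low push with shut fingers on orange's foot, where it cannot tilt.

```bash
python3 -m creep '{"translation":[[30,29,0],[30,29,0],[29,28,0],[0,0,-45],[0,0,-45],[0,0,-45],[0,0,-40],[0,0,0]],"spin":[0,0,0,0,0,0,0,0],"gripper":[0.5,0,0,0,0,0,0,0]}'
python3 -m creep '{"translation":[[0,0,-15],[0,0,-8],[0,0,0],[2.7,9.6,0],[1.9,6.7,0],[0,0,0]],"spin":[0,0,0,0,0,0],"gripper":[0,0,0,0,0,0]}'
python3 -m creep '{"translation":[[1.1,3.9,0],[0.8,2.9,0],[0,0,0]],"spin":[0,0,0],"gripper":[0,0,0]}'
```

```text
t: 28.8
eef_pos: [0.4989, 0.0664, 0.037]
ee_rot: [3.134, -0.006, -1.843]
force: [-0.4, -0.4, -0.1]
width: 0.0291
gripper_force: 0.0
t: 29.4
eef_pos: [0.5083, 0.0859, 0.0196]
ee_rot: [-3.14, 0.002, -1.841]
force: [-0.7, 0.2, 0.8]
width: 0.0003
gripper_force: 0.0
t: 29.7
eef_pos: [0.5092, 0.0916, 0.0187]
ee_rot: [-3.141, 0.0, -1.841]
force: [0.0, 0.1, -0.4]
width: 0.0006
gripper_force: 0.0
```

```bash
python3 -m creep '{"translation":[[0.8,2.9,0],[0.8,2.9,0],[0,0,0]],"spin":[0,0,0],"gripper":[0,0,0]}'
python3 -m creep '{"translation":[[0.5,1.9,0],[0,0,0]],"spin":[0,0],"gripper":[0,0]}'
python3 -m creep '{"translation":[[0.5,1.9,0],[0,0,0]],"spin":[0,0],"gripper":[0,0]}'
python3 -m creep '{"translation":[[0.3,1,0],[0,0,0]],"spin":[0,0],"gripper":[0,0]}'
```

```text
t: 30.0
eef_pos: [0.5106, 0.0972, 0.0185]
ee_rot: [3.141, -0.0, -1.842]
force: [-0.2, -0.5, 0.4]
width: 0.0002
gripper_force: 0.1
t: 30.2
eef_pos: [0.5106, 0.0984, 0.0184]
ee_rot: [3.141, -0.001, -1.842]
force: [-1.2, -2.1, 0.3]
width: 0.0001
gripper_force: 1.4
t: 30.4
eef_pos: [0.5103, 0.099, 0.0183]
ee_rot: [3.14, -0.003, -1.842]
force: [0.0, -10.1, 3.6]
width: 0.0007
gripper_force: 4.6
t: 30.6
eef_pos: [0.5102, 0.0991, 0.0183]
ee_rot: [3.139, -0.005, -1.842]
force: [-0.2, -13.7, 4.8]
width: 0.0005
gripper_force: 6.4
```

```bash
python3 -m creep '{"translation":[[0.3,1.3,0],[0,0,0]],"spin":[0,0],"gripper":[0,0]}'
python3 -m creep '{"translation":[[-0.7,-2.5,0],[-1.3,-5,0],[-5,-19,0],[0,0,40],[0,0,45],[0,0,45],[0,0,40],[0,0,0]],"spin":[0,0,0,0,0,0,0,0],"gripper":[0,0,0,0,0,0,0,0]}'
python3 -m creep '{"translation":[[-40,-30,0],[-40,-30,0],[0,-30,0],[0,0,0]],"spin":[0,0,0,0],"gripper":[0,0,0,0]}'
python3 - <<'E'
from station import *
import cv2,numpy as np
f=cams.grab_frame('scene'); cv2.imwrite('pics/scene5.png',f['img'][:,:,::-1])
for l in ('cap_blue','cap_black','cap_orange','screwdriver','spray','jar'):
    r=nets.pinpoint('scene',l); print(l,[(np.round(d['centre'],4).tolist(),round(d['confidence'],2)) for d in r[:4]])
E
```

```text
t: 30.8
eef_pos: [0.5099, 0.0995, 0.0183]
ee_rot: [3.138, -0.006, -1.843]
force: [-0.4, -16.8, 6.6]
width: 0.0004
gripper_force: 8.5
t: 31.6
eef_pos: [0.5083, 0.0774, 0.1947]
ee_rot: [-3.133, 0.007, -1.841]
force: [0.4, 0.4, -0.6]
width: 0.0006
gripper_force: 0.0
t: 32.0
eef_pos: [0.4237, -0.0157, 0.1887]
ee_rot: [-3.141, 0.001, -1.843]
force: [0.7, 0.9, 1.1]
width: 0.0003
gripper_force: 0.0
cap_blue [([0.5559, 0.2518, 0.0001], 0.77)]
cap_black [([0.3478, -0.303, -0.0012], 0.95), ([0.5377, 0.196, -0.0021], 0.76), ([0.5225, 0.1388, -0.0003], 0.71), ([0.3353, -0.1978, -0.0001], 0.63)]
cap_orange [([0.5238, 0.1372, 0.0016], 0.83), ([0.5359, 0.1911, 0.0033], 0.34), ([0.511, 0.0904, -0.0022], 0.33)]
screwdriver [([0.3866, 0.063, 0.002], 0.6)]
spray [([0.5875, -0.1048, 0.0002], 0.56), ([0.7474, -0.1319, -0.0042], 0.22)]
jar [([0.4637, -0.1209, 0.0009], 0.71)]
```

View pics/scene5.png

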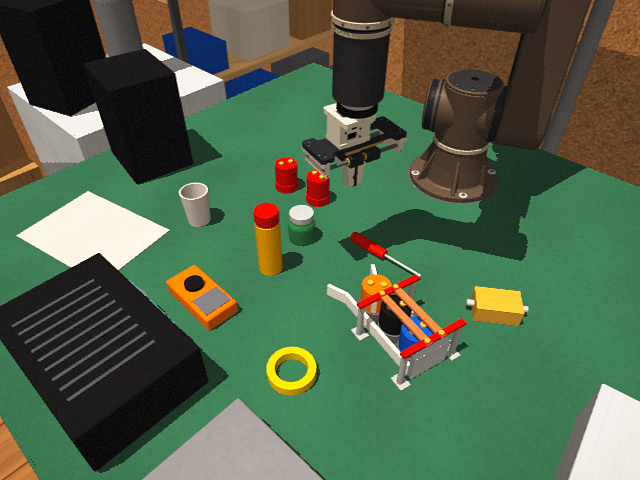

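The row stands tight in the bank, with orange at (377,290), black at (395,315) and blue at (417,333). The bystanders are unmoved and the robot is clear.

```bash
python3 -c "
from station import arm; print(arm.job_done())"
```

```text
the job is handed in; nothing more can be done
None
```

The job is handed in at about 32 s: blue, black and orange stand upright in that order between the rails, packed against the end stop (a last push on orange's foot met firm resistance), with everything released and the other things on the bench left where they stood.

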